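# Check the red airbrush bottle with the push-on gauge

### The job

Before spraying, check the red air bottle: pick up the push-on gauge, press it straight down over the red bottle's brass valve stem until its cup is fully home on the valve plate and the red rod has come out of its top, and keep it pressed there for a second. Then set the gauge down, without dropping it, so that it stands upright in the middle of the round cork coaster, and let go.

Things in the scene. Friction and masses are not known exactly. Their poses are not given: they have to be found in the camera images.
- gauge_mid (a point): Mid-barrel of the loose upright gauge (0.15 kg), 48 mm above its rim; z up its axis. Orange cup below (44 mm outside, 38 inside diameter, open underneath, 28 mm high); smooth black barrel (26 mm diameter, 28 to 70 mm above the rim): grip its sides, any yaw. A red rod (8 mm) ends 5 mm above the barrel; leave 20 mm free over it. A white plate in the cup, 8 mm above the rim, moves the rod.
- gauge_rod (a joint): The gauge's red rod: metres it has come out of the top; 0 at rest, at most 0.020. Its spring (600 N/m) draws it back in as the gauge leaves the valve. The bottle's hidden pressure pushes it out some 8 to 18 mm when the cup is home.
- red_valve (a point): Centre of the flat steel valve plate (72 mm across) on top of the red air bottle, 120 mm above the table; z up. Bottle 80 mm diameter, fixed; blue and green ones are alike. A brass stem (10 mm) stands 28 mm above the plate, in a 16 mm collar 5 mm high; it sinks under 5 to 11 N. Home, the cup's rim lies on the plate round the stem: gauge_mid 48 mm above this point, some 10 mm of side play.
- coaster_top (a point): The centre of the top face of the round cork coaster (100 mm diameter, 6 mm thick, fixed to the table), z up. The gauge standing on it has gauge_mid 48 mm above this point.
Mind the look-alikes: they are no part of the job. Of the things that look like the part that bears gauge_mid, the smaller one is meant.

How it is judged (in metres and radians):
On the way:
1. the gauge sits home on the red bottle's valve, upright, with its rod pushed out, for half a second (value of joint gauge_rod above 0.006 m and z of gauge_mid in the frame of red_valve below 0.054 m and horizontal distance between gauge_mid and red_valve below 0.015 m and angle between gauge_mid's own z axis and vertical below 0.18 rad), for 0.5 s.
At the end, for the whole second after the job is handed in: The gauge stands upright (within 6 degrees) and still on the cork coaster, its axis within 28 mm of the coaster's centre, its cup's rim on the cork (within 4 mm), the rod drawn back in (under 3 mm) (horizontal distance between gauge_mid and coaster_top below 0.028 m and z of gauge_mid in the frame of coaster_top between 0.044 and 0.052 m and angle between gauge_mid's own z axis and vertical below 0.1 rad and value of joint gauge_rod below 0.003 m and linear speed of gauge below 0.02 m/s); the robot touches nothing.
It fails at once if the gauge is dropped (falls freely from more than about 30 mm) (linear speed of gauge above 0.75 m/s and contact force between gauge and the fingers below 0.05 N).
It also fails if it takes over 51 s, if anything falls off the work surface, if the arm or the gripper's body presses on something with over 40 N, if the wrist force passes 120 N, or if a joint passes its speed limit or range.

### The arm

A 6-joint arm with a two-finger parallel gripper is mounted at the origin on the work surface. World frame = base frame: x ahead of the robot, y to its left, z up, the work surface at z = 0. Lengths are in mm, angles in rad, forces in N, time in s.
With the tool pointing down it reaches from about 375 to 825 mm from the base axis. Payload 5.5 kg.
Tool frame: the origin (TCP) lies at the very end of the fingers, on their centre line; the grasp point (between the pads) lies ctrl.grasp_offset behind it (ctrl.grasp_offset is the distance from the TCP to the grasp point, in mm); z points along the fingers, y is the line along which they close (so a half turn about z gives the same grasp; the last joint's range is limited). The gripper opens to 85 mm and grips with 20 to 120 N. Pads are 22 mm wide; open, the fingers measure 114 mm over their backs; the gripper's body (76 mm by 85 mm) begins 54 mm behind the grasp point. The pads swing forward as they close: fully open they stand 13 mm farther back than shut.
Start: joints at [-1.303, 0.314, -0.047, 1.21, 0, 1.571], TCP at [158.763, -578.61, 231.299] pointing down, gripper open.
Joint ranges: [-2.67, 2.67], [-0.69, 1.73], [-1.03, 1.25], [-2.08, 2.16], [-1.42, 1.45], [-3.14, 3.14]. Speed limits (rad/s): [2.39, 2.39, 3.01, 3.14, 3.14, 3.14].

### API

Orientations are given as a unit quaternion [w, x, y, z].
In Python, from workcell import ctrl gives the robot as it stands. Calls block until the motion is done:
- ctrl.movep(position, orientation): joint-space move of the TCP to a pose.
- ctrl.move_l(position, rotation=None, feed=150): straight line of the TCP; rotation=None keeps the orientation; feed is the mean speed in mm/s.
- ctrl.goto_joints(angles): joint-space move.
- ctrl.move_gripper(opening, grip_force=None): opening from 0.0 (shut) to 1.0 (fully open); grip_force is the grip in N (None keeps the last); returns when the fingers have stopped.
- ctrl.wait(seconds).
- ctrl.solve_ik(position, orientation): joint angles nearest the present ones, or None.
- ctrl.get_obs(): the state.
- ctrl.get_image(name): name is "scene" or "top" or "wrist"; returns (picture, depth): 384x512x3 uint8, red, green, blue; 384x512 float32, mm along the optical axis (not along the pixel's ray), 0 where there is no reading.
- ctrl.calibration(name): a dict with "camera_matrix" (3x3 intrinsics, pixels), "dist_coeffs" ([k1, k2, p1, p2, k3] as OpenCV has them; the pictures are not rectified), "rvec" (rotation vector, rad) and "tvec" (3), from world to camera coordinates, as OpenCV has them. Camera axes: x right, y down, z forward; pixel columns grow to the right and rows downward; lengths in mm; the calibration is good to about 2 mm. A picture is of the moment at which its call begins: read the wrist's pose just before it. calibration takes no time and is no camera call; for the wrist camera it gives the pose at the moment of the call.
A pose or a line that the arm cannot do raises ctrl.IKError and nothing moves.
- ctrl.finish_job(): hands the job in; it is judged then, once.
The state is a dict: "t": time; "joint_pos": joint angles; "joint_vel": joint speeds; "effort": joint torques, N m; "ee_pos": TCP position; "ee_rot": TCP orientation; "wrist_force": force on the tool from outside, world axes, zero at the start; "wrist_torque": the same for the moment, N m; "grip_width": opening from 0.0 (shut) to 1.0 (fully open); "grasp_force": force on a finger pad.
Only numpy, scipy, OpenCV 4.12 (cv2) and the standard library are available. Lean on these libraries where they do the work, as an engineer would, in place of code of your own. Each camera call takes 0.05 s, during which the arm holds its last target. There are 200 camera calls.

## Working session

There is one attempt and no reset: what is moved stays moved. The work goes in short steps, each a Python script; the robot and the scene stay as the last script left them, time stands still between calls to the robot, and variables do not carry over. Pictures are saved under pics/ and viewed, at most 10 in all, crops included, and the job is handed in when it is done.

```bash
ls; mkdir -p pics; cat > h.py <<'E'
import numpy as np, cv2
from workcell import ctrl
def cal(n):
    c=ctrl.calibration(n); K=np.array(c["camera_matrix"],float); d=np.array(c["dist_coeffs"],float)
    R=cv2.Rodrigues(np.array(c["rvec"],float))[0]; t=np.array(c["tvec"],float).ravel(); return K,d,R,t
def ray(c,u,v):
    K,d,R,t=c; p=cv2.undistortPoints(np.array([[[u,v]]],float),K,d)[0,0]
    return -R.T@t, R.T@np.array([p[0],p[1],1.])
def onz(c,u,v,z):
    o,r=ray(c,u,v); return o+r*(z-o[2])/r[2]
def pts(c,dep):
    K,d,R,t=c; h,w=dep.shape; g=np.stack(np.meshgrid(np.arange(w),np.arange(h)),-1).reshape(-1,1,2).astype(float)
    p=cv2.undistortPoints(g,K,d)[:,0]; P=np.c_[p,np.ones(len(p))]*dep.reshape(-1,1)
    return ((P-t)@R).reshape(h,w,3)
def snap(n,f):
    c=cal(n); im,dep=ctrl.get_image(n); cv2.imwrite(f"pics/{f}.png",im[:,:,::-1]); np.savez(f"{f}.npz",im=im,dep=dep,K=c[0],d=c[1],R=c[2],t=c[3]); return c,im,dep
E
python3 - <<'E'
from h import *
for n in("top","scene"):
    c,im,dep=snap(n,n+"0"); print(n,-c[2].T@c[3])
o=ctrl.get_obs(); print(o["t"],o["ee_pos"],o["ee_rot"],o["wrist_force"],ctrl.grasp_offset)
a=cv2.imread("pics/top0.png");b=cv2.imread("pics/scene0.png")
E
```

```text
pics
top [355.93098112  14.15312463 920.60915101]
scene [1094.35170036 -201.50980008  739.31473538]
0.1 [ 158.63413743 -578.14085388  230.53236022] [-7.45205424e-04  9.91048132e-01  1.33502939e-01 -9.89588980e-05] [ 0.03671632  0.43078866 -1.20181984] 18.700000000000003
```

View pics/top0.png

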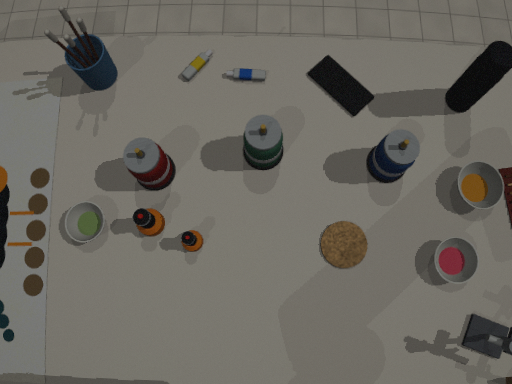

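View pics/scene0.png

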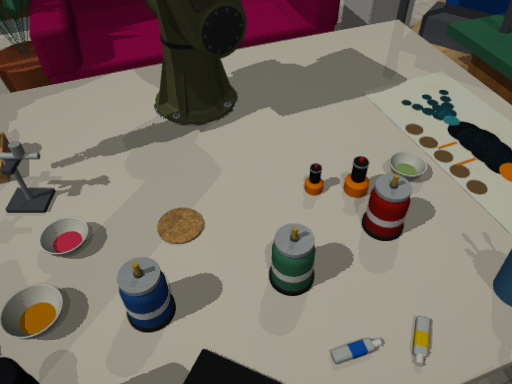

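The top view shows the small gauge at (191,240) and its larger look-alike at (150,220). The red bottle's top is at (147,158), with the stem tip near (143,143), and the coaster is at (344,244). The scene view agrees: small gauge (315,180), red bottle top (395,188), coaster (181,225).

```bash
python3 - <<'E'
from h import *
for n in("top0","scene0"):
    D=np.load(n+".npz"); c=(D["K"],D["d"],D["R"],D["t"]); im=D["im"]; P=pts(c,D["dep"]); hsv=cv2.cvtColor(im,cv2.COLOR_RGB2HSV); H,S,V=[hsv[...,i].astype(int) for i in range(3)]
    def comps(m,name,amin=60):
        k,l,s,ce=cv2.connectedComponentsWithStats(m.astype(np.uint8))
        for i in range(1,k):
            if s[i,4]>=amin:
                q=P[l==i]; q=q[np.isfinite(q).all(1)]; print(n,name,s[i],ce[i].round(1),"med",np.median(q,0).round(),"z5/95",np.percentile(q[:,2],[5,95]).round())
                if name=="cork": print("   on z=6:",onz(c,*ce[i],6).round(1))
    comps((H>=4)&(H<=16)&(S>190)&(V>100),"orange",50)
    comps((H>=8)&(H<=22)&(S>80)&(S<190)&(V>80),"cork",800)
    # heights: plate of valve z~120
    m=(abs(P[...,2]-120)<5)&(S<80)
    comps(m,"plate",150)
    for (lo,hi) in((60,80),(82,104),(134,160)): comps((P[...,2]>lo)&(P[...,2]<hi),f"z{lo}-{hi}",12)
E
```

```text
top0 orange [  0 167   7  25 127] [  2.4 178.2] med [584. 622.   4.] z5/95 [2. 7.]
top0 orange [145 209  17  26 201] [154.4 222.5] med [484. 242.  34.] z5/95 [29. 38.]
top0 orange [ 10 211  24   3  50] [ 21.9 212.4] med [505. 560.   4.] z5/95 [1. 6.]
top0 orange [187 231  15  20 116] [195.9 241.8] med [447. 154.  26.] z5/95 [23. 30.]
top0 cork [ 321  221   46   47 1646] [343.6 243.8] med [ 454. -152.    7.] z5/95 [4. 9.]
   on z=6: [ 454.1 -152.2    6. ]
top0 plate [245 115  36  35 933] [262.5 132.2] med [654.  23. 121.] z5/95 [118. 123.]
top0 plate [384 130  36  35 942] [401.3 146.8] med [ 632. -247.  120.] z5/95 [118. 123.]
top0 plate [123 137  37  37 962] [141.1 155.2] med [603. 256. 121.] z5/95 [118. 123.]
top0 z60-80 [92 43 10  7 40] [96.6 45.8] med [878. 402.  71.] z5/95 [62. 79.]
top0 z60-80 [86 44  5  6 15] [88.  46.3] med [878. 422.  70.] z5/95 [61. 79.]
top0 z60-80 [79 46  7  7 26] [81.8 49.2] med [871. 436.  72.] z5/95 [62. 79.]
top0 z60-80 [74 52  6  5 16] [76.8 54.5] med [859. 447.  68.] z5/95 [61. 78.]
top0 z60-80 [87 53  6  5 18] [89.8 54.9] med [854. 414.  72.] z5/95 
[... 4824 characters left out ...]
 501] [292.7 258.7] med [687.   5.  94.] z5/95 [ 84. 102.]
scene0 z82-104 [508 250   4  19  54] [509.9 258.6] med [818. 373.  89.] z5/95 [82. 99.]
scene0 z82-104 [119 271  47  36 572] [145.1 295. ] med [ 666. -249.   94.] z5/95 [ 84. 102.]
scene0 z134-160 [162  55  55  19 470] [188.1  65. ] med [ 66. -21. 147.] z5/95 [135. 158.]
scene0 z134-160 [  0 143  37  16 198] [ 17.8 152.2] med [ 267. -434.  142.] z5/95 [134. 158.]
scene0 z134-160 [392 174   7   8  40] [395.2 177.4] med [610. 255. 144.] z5/95 [135. 148.]
scene0 z134-160 [292 226   6   9  45] [294.7 230.2] med [660.  21. 145.] z5/95 [135. 148.]
scene0 z134-160 [132 262   8  10  56] [135.5 266.6] med [ 638. -251.  145.] z5/95 [134. 148.]
```

```bash
cat >> h.py <<'E'
from scipy.spatial.transform import Rotation as Ro
def down(a):  # tool down, closing line at world angle a (rad)
    y=np.array([np.cos(a),np.sin(a),0]); z=np.array([0,0,-1.]); q=Ro.from_matrix(np.c_[np.cross(y,z),y,z]).as_quat(); return [q[3],*q[:3]]
E
python3 - <<'E'
from h import *
D=np.load("scene0.npz"); P=pts((D["K"],D["d"],D["R"],D["t"]),D["dep"])[130:220,0:60].reshape(-1,3)
m=(abs(P[:,0]-267)<80)&(abs(P[:,1]+440)<80)
print("stand max z",np.percentile(P[m,2],99))
o=ctrl.get_obs(); M=Ro.from_quat([*o["ee_rot"][1:],o["ee_rot"][0]]).as_matrix(); print(M.round(2))
for deg in range(-180,180,30):
    a=np.radians(deg); r=[]
    for p in([455,161,32],[455,161,220],[606,256,171-18],[606,256,260],[455,-154,38],[455,-154,150]):
        q=ctrl.solve_ik(p,down(a)); r.append(None if q is None else np.round(q[5],2))
    print(deg,r)
E
```

```text
stand max z 161.8225957003732
[[ 0.96  0.26 -0.  ]
 [ 0.26 -0.96  0.  ]
 [ 0.   -0.   -1.  ]]
-180 [np.float64(-1.23), np.float64(-1.23), np.float64(-1.17), np.float64(-1.17), np.float64(-1.9), np.float64(-1.9)]
-150 [np.float64(-1.75), np.float64(-1.75), np.float64(-1.69), np.float64(-1.69), np.float64(-2.42), np.float64(-2.42)]
-120 [np.float64(-2.28), np.float64(-2.28), np.float64(-2.22), np.float64(-2.22), np.float64(-2.94), np.float64(-2.94)]
-90 [np.float64(-2.8), np.float64(-2.8), np.float64(-2.74), np.float64(-2.74), np.float64(2.82), np.float64(2.82)]
-60 [np.float64(2.96), np.float64(2.96), np.float64(3.02), np.float64(3.02), np.float64(2.29), np.float64(2.29)]
-30 [np.float64(2.43), np.float64(2.43), np.float64(2.49), np.float64(2.49), np.float64(1.77), np.float64(1.77)]
0 [np.float64(1.91), np.float64(1.91), np.float64(1.97), np.float64(1.97), np.float64(1.24), np.float64(1.24)]
30 [np.float64(1.39), np.float64(1.39), np.float64(1.45), np.float64(1.45), np.float64(0.72), np.float64(0.72)]
60 [np.float64(0.86), np.float64(0.86), np.float64(0.92), np.float64(0.92), np.float64(0.2), np.float64(0.2)]
90 [np.float64(0.34), np.float64(0.34), np.float64(0.4), np.float64(0.4), np.float64(-0.33), np.float64(-0.33)]
120 [np.float64(-0.18), np.float64(-0.18), np.float64(-0.12), np.float64(-0.12), np.float64(-0.85), np.float64(-0.85)]
150 [np.float64(-0.71), np.float64(-0.71), np.float64(-0.65), np.float64(-0.65), np.float64(-1.37), np.float64(-1.37)]
```

```bash
python3 - <<'E'
from h import *
ctrl.movep([455,150,230],down(0))
c,im,dep=snap("wrist","w1"); print(-c[2].T@c[3]); print(ctrl.get_obs()["t"],ctrl.get_obs()["ee_pos"])
P=pts(c,dep); hsv=cv2.cvtColor(im,cv2.COLOR_RGB2HSV)
m=((hsv[...,0]>=4)&(hsv[...,0]<=18)&(hsv[...,1]>170)&(hsv[...,2]>60)).astype(np.uint8)
for lo,hi,mm in((15,40,m),(62,76,1),(84,110,1),(112,128,1),(134,155,1)):
    k,l,s,ce=cv2.connectedComponentsWithStats(((P[...,2]>lo)&(P[...,2]<hi)&(mm>0)&(dep>0)).astype(np.uint8))
    for i in range(1,k):
        if s[i,4]>80: print(lo,hi,s[i],np.median(P[l==i],0).round(1),np.ptp(P[l==i],0).round())
E
```

```text
[456.26609494 219.61283517 372.49744435]
2.925 [455.28771123 149.44845663 229.98361647]
15 40 [259  54  48  50 711] [476.4 243.5  32.5] [53. 52. 20.]
15 40 [234 141  33  26 306] [456.9 178.1  25.3] [39. 30.  8.]
62 76 [361  41  33  73 337] [570.7 251.2  68.7] [32. 68. 14.]
62 76 [238 152  26  25 507] [453.7 166.6  69.8] [27. 26. 12.]
62 76 [387 249  55  25 364] [638.1  56.8  69.3] [61. 26. 14.]
84 110 [ 369   26   56   90 1483] [575.7 250.7  95.6] [55. 79. 26.]
84 110 [ 271   51   37   41 1183] [489.4 256.4  90. ] [34. 36. 14.]
84 110 [396 258  62  28 899] [644.1  53.8  95.5] [67. 25. 26.]
112 128 [ 387   21   86   90 5617] [602.1 257.3 119.8] [72. 71. 16.]
112 128 [415 274  57  24 742] [650.2  49.3 119.5] [60. 24. 10.]
134 155 [437  55  24  16 272] [603.9 257.9 146.6] [11. 10. 16.]
```

View pics/w1.png

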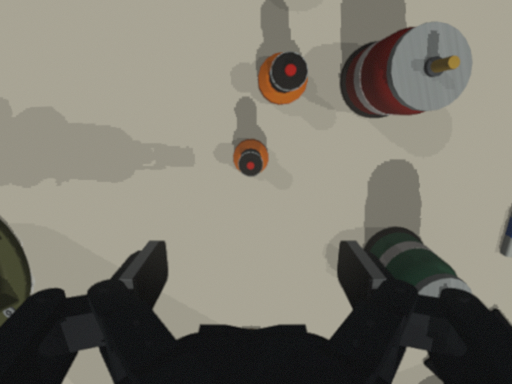

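The small gauge's rod is at about (250,166). Behind it are the larger gauge at (290,70) and the red bottle's plate at (430,65), with its stem at (455,63). The positions agree with the top view to within about 3 mm, so I'll grasp.

```bash
python3 - <<'E'
from h import *
D=np.load("w1.npz"); c=(D["K"],D["d"],D["R"],D["t"]); hsv=cv2.cvtColor(D["im"],cv2.COLOR_RGB2HSV)
m=((hsv[...,0]<4)|(hsv[...,0]>172))&(hsv[...,1]>150)&(hsv[...,2]>90); m[:150]=0;m[182:]=0;m[:,:235]=0;m[:,270:]=0
v,u=np.nonzero(m); g=onz(c,u.mean(),v.mean(),75); print(len(u),u.mean(),v.mean(),g)
assert len(u)>8 and np.hypot(*(g[:2]-[454,165]))<6
x,y=g[:2]
ctrl.move_l([x,y,110],down(0),feed=200)
ctrl.move_l([x,y,32],feed=120)
o=ctrl.get_obs(); print(o["wrist_force"])
ctrl.move_gripper(0.0,90)
o=ctrl.get_obs(); print(o["t"],o["ee_pos"],o["grip_width"]*85,o["grasp_force"],o["wrist_force"])
ctrl.move_l([x,y,60],feed=80)
c,im,dep=snap("wrist","w2"); o=ctrl.get_obs(); print(o["t"],o["grip_width"]*85,o["grasp_force"],o["wrist_force"])
E
```

```text
44 250.0681818181818 165.04545454545453 [453.77625248 166.30979688  75.        ]
[-0.45410975  0.07690943  0.04203942]
5.075 [454.07929204 166.42513967  32.49941707] 24.02394588750632 87.89381146430969 [-1.36874816  0.04086421  5.9863299 ]
5.625 24.19133973706631 88.23935151100159 [ 0.66078497 -0.63251215 -1.36909654]
```

View pics/w2.png

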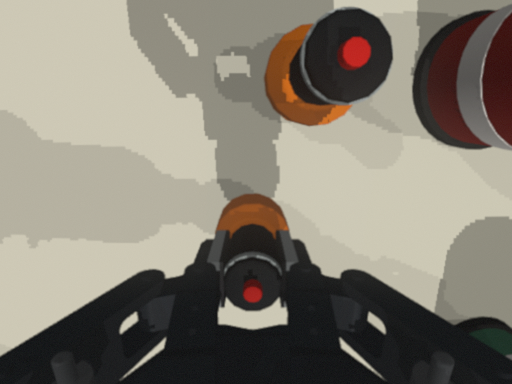

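The gauge is held: its cup is at (252,215) and its rod at (252,294), still upright between the pads. Next I lift it, go above the red valve and take one close look.

```bash
python3 - <<'E'
from h import *
D=np.load("w2.npz"); c=(D["K"],D["d"],D["R"],D["t"]); print("rod in hand",onz(c,252,294,102.5), "tcp 454.1,166.4")
x,y=453.8,166.3
ctrl.move_l([x,y,225],feed=200)
ctrl.move_l([604,245,225],feed=180)
c,im,dep=snap("wrist","w3"); P=pts(c,dep)
for lo,hi in((115,124),(136,155)):
    k,l,s,ce=cv2.connectedComponentsWithStats(((P[...,2]>lo)&(P[...,2]<hi)&(dep>0)).astype(np.uint8))
    for i in range(1,k):
        if s[i,4]>80: print(lo,s[i],np.median(P[l==i],0).round(1),P[l==i].min(0).round(),P[l==i].max(0).round())
c2,im2,dep2=snap("scene","s3")
o=ctrl.get_obs(); print(o["t"],o["ee_pos"],o["wrist_force"],o["grip_width"]*85)
cv2.imwrite("pics/c3.png",np.hstack([im,im2])[:,:,::-1][:,:, :].copy() if 0 else cv2.resize(np.hstack([im,im2])[:,:,::-1],(800,300)))
E
```

```text
rod in hand [454.60377655 166.24524008 102.5       ] tcp 454.1,166.4
115 [ 215  137   82   71 3885] [608.  266.3 120. ] [571. 232. 115.] [643. 294. 124.]
136 [250 178  13  15 154] [606.9 259.6 147.7] [602. 254. 136.] [612. 263. 149.]
7.7917 [603.33358956 244.5983735  225.12317417] [-0.75642259 -0.18304903 -1.5290401 ] 24.017470636028897
```

View pics/c3.png

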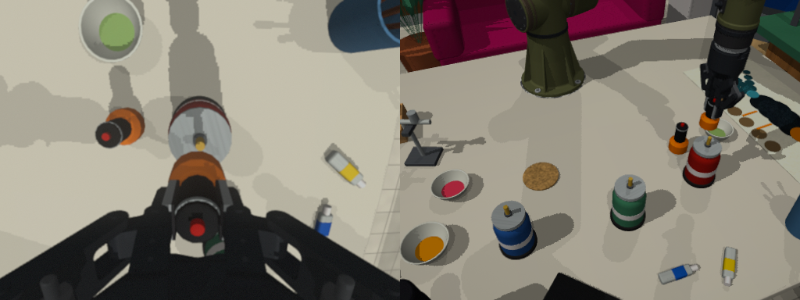

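The wrist view shows the plate at (607,258) in world coordinates, with the stem just ahead of the held cup. The scene view shows the gauge upright in the gripper. I'll centre it and press down in steps while watching the force.

```bash
python3 - <<'E'
from h import *
x,y=606,258
ctrl.move_l([x,y,195],feed=120)
ctrl.move_l([x,y,164],feed=80)
def st(s):
    o=ctrl.get_obs(); print(s,round(o["t"],2),np.round(o["ee_pos"],1),np.round(o["wrist_force"],1),np.round(o["wrist_torque"],2),round(o["grip_width"]*85,1))
    return o
st("164")
for z in(160,157,155,154,153,152,151,150,149,148):
    ctrl.move_l([x,y,z],feed=30); o=st(z)
    if o["wrist_force"][2]>40: break
ctrl.wait(0.3)
c,im,dep=snap("scene","s4"); c2,im2,d2=snap("wrist","w4"); st("end")
cv2.imwrite("pics/c4.png",np.hstack([cv2.resize(im[120:260,330:470],(400,400)),cv2.resize(im2[150:384,150:384],(400,400))])[:,:,::-1])
E
```

```text
164 8.75 [606.4 258.  164.8] [ 0.4 -0.1  2.7] [-0.12 -0.05  0.02] 24.0
160 9.03 [606.4 258.  160.6] [ 0.1 -0.4  5.4] [-0.23  0.01  0.05] 24.1
157 9.28 [606.4 258.  157.6] [-0.3 -0.1  6.9] [-0.24  0.02  0.02] 24.0
155 9.53 [606.4 258.  155.7] [-0.2 -1.5  6.3] [-0.2   0.01 -0.01] 24.2
154 9.78 [606.4 258.  154.8] [-0.4 -1.   6.8] [-0.23  0.07 -0.01] 24.1
153 10.03 [606.4 258.  153.8] [-0.5 -0.3  7.1] [-0.26  0.07 -0.01] 24.0
152 10.28 [606.4 258.  152.8] [-0.1 -0.7  5.8] [-0.27  0.06 -0.03] 23.9
151 10.53 [606.4 258.  152.5] [-1.5 -1.2  9. ] [-0.37  0.38  0.01] 24.5
150 10.78 [606.4 258.  152.5] [-3.5 -3.6 15.8] [-0.56  0.83  0.01] 23.7
149 11.03 [606.4 258.  152.4] [-5.7 -4.  21.2] [-0.74  1.35  0.02] 23.7
148 11.28 [606.5 258.  152.4] [-8.4 -3.4 26.2] [-0.94  1.84  0.04] 24.3
end 11.68 [606.5 258.  152.4] [-6.9 -4.  26. ] [-0.94  1.82  0.  ] 24.2
```

View pics/c4.png

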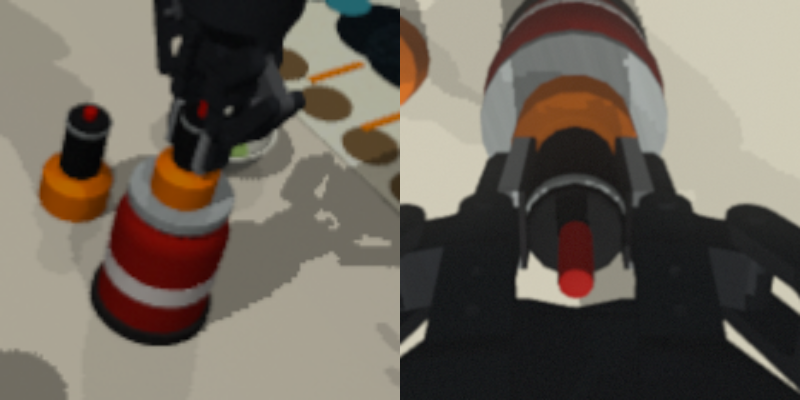

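The cup is home on the plate (hard stop at TCP z 152.4, as expected) and the red rod stands well out of the top, at right pane (575,260). I'll hold it a second longer, withdraw and go over the coaster.

```bash
python3 - <<'E'
from h import *
ctrl.wait(1.0)
ctrl.move_l([606,258,152],feed=40); ctrl.move_l([606,258,225],feed=100)
ctrl.move_l([456,-165,225],feed=180); ctrl.move_l([456,-165,140],feed=150)
c,im,dep=snap("wrist","w5"); o=ctrl.get_obs(); print(o["t"],o["ee_pos"],o["wrist_force"],o["grip_width"]*85)
hsv=cv2.cvtColor(im,cv2.COLOR_RGB2HSV).astype(int); P=pts(c,dep)
m=(hsv[...,0]>=8)&(hsv[...,0]<=22)&(hsv[...,1]>80)&(hsv[...,2]>50)&(abs(P[...,2]-6)<7)&(dep>0)
k,l,s,ce=cv2.connectedComponentsWithStats(m.astype(np.uint8)); i=1+np.argmax(s[1:,4]); q=P[l==i]; print(s[i],np.percentile(q,[1,99],axis=0).round(1),np.median(q,0).round(1))
E
```

```text
17.225 [ 456.87646792 -165.21170392  141.03724847] [-1.10193034  0.07477056 -1.57570949] 24.055968521554867
[ 199  122  101   91 6620] [[ 408.  -185.1    4.3]
 [ 500.4 -106.6    7.6]] [ 453.3 -144.7    6. ]
```

View pics/w5.png

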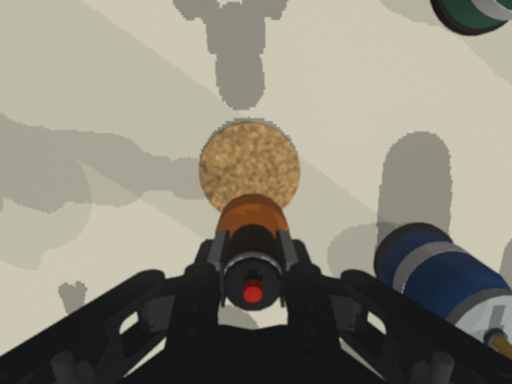

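The coaster is at (249,170), and the rod at (253,294) has drawn back in. The coaster's centre works out to about (454,-154), which agrees with the top view. Lowering now.

```bash
python3 - <<'E'
from h import *
x,y=454,-153.5
ctrl.move_l([x,y,60],feed=120)
for z in(42,40,39,38,37.5,37,36.5,36):
    ctrl.move_l([x,y,z],feed=40); ctrl.wait(0.1); o=ctrl.get_obs(); print(z,o["ee_pos"].round(1) if hasattr(o["ee_pos"],"round") else o["ee_pos"],np.round(o["wrist_force"],1))
    if o["wrist_force"][2]>1.5: break
p=o["ee_pos"]
ctrl.move_gripper(0.6); ctrl.move_gripper(1.0); ctrl.wait(0.2)
ctrl.move_l([x,y,130],feed=100); ctrl.move_l([x,y-30,230],feed=150); ctrl.wait(0.3)
c,im,dep=snap("wrist","w6"); c2,im2,d2=snap("scene","s6"); o=ctrl.get_obs(); print(o["t"],o["wrist_force"])
P=pts(c,dep)
for lo,hi in((66,85),(72,85)):
    k,l,s,ce=cv2.connectedComponentsWithStats(((P[...,2]>lo)&(P[...,2]<hi)&(dep>0)).astype(np.uint8))
    for i in range(1,k):
        if s[i,4]>30: print(lo,s[i],np.median(P[l==i],0).round(1),P[l==i].max(0))
cv2.imwrite("pics/c6.png",cv2.resize(np.hstack([im,im2])[:,:,::-1],(800,300)))
E
```

```text
42 [ 454.1 -153.6   42.1] [ 0.7 -0.2 -2. ]
40 [ 454.  -153.5   40. ] [-0.4 -0.  -2.3]
39 [ 454.  -153.5   39. ] [-0.9 -0.1 -1.4]
38 [ 454.1 -153.6   38.5] [-1.7  0.9  5.4]
23.1333 [-0.02881993  0.05495794  0.45802835]
66 [432   0  52  18 392] [643.1 -14.7  75.2] [675.35999175  -4.28772251  84.893567  ]
66 [240 140  27  27 548] [ 455.  -153.4   75.9] [ 468.48423938 -140.53725408   82.57186966]
66 [374 204  59  56 629] [ 603.9 -226.6   75.8] [ 648.45171758 -210.01478868   84.96429622]
72 [437   0  47  16 263] [643.4 -14.9  78.6] [673.40829341  -6.13870419  84.893567  ]
72 [240 140  27  27 544] [ 455.  -153.4   75.9] [ 468.48423938 -140.53725408   82.57186966]
72 [376 205  57  55 450] [ 603.9 -226.6   78.6] [ 648.45171758 -210.01478868   84.96429622]
```

View pics/c6.png

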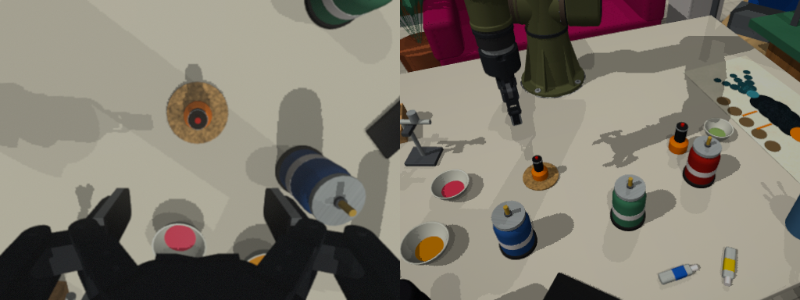

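The gauge stands upright in the middle of the coaster: left pane (197,112), right pane (538,172). Its barrel top is at z ≈ 76 mm, as it should be, and the gripper is clear.

```bash
python3 -c "
from workcell import ctrl
print(ctrl.finish_job())"
```

```text
the job is handed in; nothing more can be done
None
```

I pressed the small gauge home on the red valve with its rod out for over a second, then stood it upright in the middle of the coaster, released it and handed in the job at about 23 s on the robot's clock; no verdict was shown.

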